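# Lower the printing screen and switch on the vacuum

### The arm

A 6-joint arm with a two-finger parallel gripper is mounted at the origin on the work surface. World frame = base frame: x ahead of the robot, y to its left, z up, the work surface at z = 0. Lengths are in mm, angles in rad, forces in N, time in s.
With the tool pointing down it reaches from about 275 to 1000 mm from the base axis. Payload 8.4 kg.
Tool frame: the origin (TCP) lies on the centre line of the jaws, within the pads' length; the fingertips stand 14 mm ahead of it and the grasp point (between the pads) lies 5 mm behind it; z points along the fingers, y is the line along which they close (so a half turn about z gives the same grasp; the last joint's range is limited). The gripper opens to 85 mm and grips with 20 to 120 N. Pads are 22 mm wide; open, the fingers measure 114 mm over their backs; the gripper's body (76 mm by 85 mm) begins 54 mm behind the grasp point. The pads swing forward as they close: fully open they stand 13 mm farther back than shut.
Start: joints at [-1.314, 0.353, 1.633, -0, 1.155, -0.002], TCP at [159.949, -604.189, 245.281] pointing down, gripper open.
Joint ranges: [-2.63, 2.63], [-0.92, 2.1], [0.06, 2.66], [-1.3, 4.44], [0, 2.69], [-3.02, 3.02]. Speed limits (rad/s): [2.22, 2.22, 2.79, 3.14, 3.14, 3.14].

### API

Orientations are given as [roll, pitch, yaw] about the fixed x, y, z axes, in that order (R = Rz(yaw) Ry(pitch) Rx(roll)).
In Python, from rig import r gives the robot as it stands.
- The arm moves only by the tool step_arm, never from a script. Its argument "plan" is text: rows parted by semicolons, each of 7 numbers parted by spaces: the turn, a rotation vector about the world's x, y, z in degrees, then the shift along the world's x, y, z in mm, then the closure in counts, from 0 (fully open) to 255 (shut). In form: rx ry rz x y z hand; .... A call has 1 to 8 rows; each row is the pose to reach, as a shift and turn from the pose commanded when the call began; what a row does not reach only later rows make up. A row lasts 1/10 s, in which the tool goes at most 50 mm and 8.59 degrees, less where a joint would pass 70% of its speed; a pose out of reach is approached as far as the arm can. A call with a gripper value outside its range is refused whole. The fingers move at their own pace and stop on an object; "force" is the grip in N (left out, the last holds). Time passes only in rows, so rows that repeat a pose let the fingers close. It gives the time, the measured TCP pose, the force, the opening and the grip force at its end, in the units of the state.
- r.sense(): the state, without advancing time (a new reading comes with each control period).
- r.grab_frame(name): name is "scene" or "top" or "wrist"; returns (picture, depth): 420x560x3 uint8, red, green, blue; 420x560 float32, mm along the optical axis (not along the pixel's ray), 0 where there is no reading.
- r.get_calibration(name): a dict with "K" (3x3 intrinsics, pixels), "world_from_camera" (4x4, takes a point from camera to world coordinates). Camera axes: x right, y down, z forward; pixel columns grow to the right and rows downward; lengths in mm; the calibration is good to about 2 mm. A picture is of the moment at which its call begins: read the wrist's pose just before it. get_calibration takes no time and is no camera call; for the wrist camera it gives the pose at the moment of the call.
- r.sign_off(): hands the job in; it is judged then, once.
The state is a dict: "clock": time; "qpos": joint angles; "qvel": joint speeds; "joint_efforts": joint torques, N m; "eef_pos": TCP position; "tcp_rot": TCP orientation; "contact_force": force on the tool from outside, world axes, zero at the start; "wrist_torque": the same for the moment, N m; "opening": opening from 0.0 (shut) to 1.0 (fully open); "grasp_force": force on a finger pad.
Only numpy, scipy, OpenCV 4.12 (cv2) and the standard library are available. Lean on these libraries where they do the work, as an engineer would, in place of code of your own. Each camera call takes 0.05 s, during which the arm holds its last target. There are 200 camera calls.

### The job

Swing the leaning screen frame of the small printing table over by its round bar and lower it slowly and gently, in hand all the way, until it rests on its stop, without letting it drop and without leaning on the stop. Then push the selector of the control box in and turn it clockwise to its next position, where it springs out again, and let go. Leave the tub, the lino block and the squeegee where they are.

Things in the scene. Friction and masses are not known exactly. Their poses are not given: they have to be found in the camera images.
- press_hinge (a point): Mid-point of the screen frame's hinge line on the printing table (fixed plywood board 280 x 260 x 40 mm, which may be turned on the bench). The point lies 75 mm above the bench and 100 mm from the board's centre towards its own +y edge. x: along the hinge line; y: away from the board; z: up.
- screen_bar (a point): Centre of the steel grip bar of the screen frame, 14 mm in diameter and parallel to the hinge line, 245 mm from it. Between its two holders (10 mm thick) 114 mm of the bar are free; the gap to the frame's tube is 43 mm. The frame is an aluminium tube frame 200 x 195 mm, 20 mm thick, 0.4 to 0.9 kg, with a grey mesh; the bar lies in its mid-plane. The bar is round and turns freely in a grasp.
- screen (a joint): Angle of the screen frame in rad: 0 is level over the board, 1.57 upright, 1.95 leaning back on its rest, as it starts. It swings on a plain hinge and falls if let go well away from upright. It comes to rest on the stop at some angle between 0 and 0.25 rad, which depends on how the stop is set for the stock to be printed; the height of the bar is then 75 mm + 245 mm x sin(angle).
- stop_foot: Steel foot (45 x 36 x 12 mm, fixed on the board under the frame's free edge, 182 mm from the hinge line) of the adjustable stop: a rubber-tipped post of 18 mm diameter stands on it, and carries the frame's free edge. The post's height is set differently each time (top 13 to 54 mm above the foot) and is not given here. Origin at the centre of the foot's underside.
- selector_grip (a point): Centre of the grip of the selector on the control box (fixed grey box 140 x 130 x 50 mm on the bench, left or right of the printing table). The grip is a black bar 66 mm long, 16 mm wide, 26 mm high, standing on a disc of 72 mm diameter; this point is on the turning axis, half-way up the bar, 13 mm above the disc. x: along the bar, towards its white pointer; z: up, out of the box.
- selector (a joint): Angle of the selector in rad, growing clockwise seen from above: 0 at the short steel mark where it starts, 1.26 (72 degrees) at the long mark, its next position; it stops at 1.31. Between the positions it is locked unless pushed in.
- selector_push (a joint): How far the selector is pushed down, in m: 0 out, 0.008 fully in. A spring pushes it out, with 5 N at first and 10 N fully in. It must be about 5 mm in or more to turn, and springs out by itself at a position.
- ink_tub: Grey tub with a white cap, 84 mm in diameter, 85 mm high, on the bench left or right of the printing table. Bystander. Origin at the centre of its underside.
- lino_block: Lino on plywood, 100 x 75 x 23 mm, lying on the bench. Bystander. Origin at the centre of its underside.
- squeegee: Squeegee with wooden handle and rubber blade, 77 x 170 x 24 mm, lying on the bench. Bystander. Origin at the centre of the handle's underside.
Mind the look-alikes: they are no part of the job. Several things look just like the part that bears selector_grip: the one meant starts farthest from the robot's base.

How it is judged:
By the outcome, as a careful person would: the job done as asked, in the order asked, and still so for the second after the job is handed in, with the robot touching nothing.
It also fails if it takes over 72 s, if anything falls off the work surface, if the arm or the gripper's body presses on something with over 40 N, if the wrist force passes 120 N, or if a joint passes its speed limit or range.

## Working session

There is one attempt and no reset: what is moved stays moved. The work goes in short steps, Python scripts to look and compute and a tool call to move; the robot and the scene stay as the last step left them, time stands still between calls to the robot, and variables do not carry over. Pictures are saved under pics/ and viewed, at most 10 in all, crops included, and the job is handed in when it is done.

Besides the shell and the picture viewer there is one more tool, called after "Request:" in YAML: its name, and indented under it one key for each argument. step_arm: Moves the arm, as the interface text tells. Its arguments: {"type":"object","properties":{"plan":{"type":"string"},"force":{"type":"number"}},"required":["plan"]}

```bash
mkdir -p pics; ls
python3 - <<'E'
from rig import r
import cv2,numpy as np
print(r.sense())
for n in ("scene","top"):
    p,d=r.grab_frame(n); c=r.get_calibration(n)
    np.savez(f"{n}.npz",p=p,d=d,K=c["K"],T=c["world_from_camera"])
    cv2.imwrite(f"pics/{n}.png",p[:,:,::-1]); print(n,c["K"],np.round(c["world_from_camera"],3))
E
```

```text
pics
{'clock': 0.0, 'qpos': array([-1.31441451e+00,  3.53617090e-01,  1.63415808e+00,  1.64056418e-05,
        1.15518273e+00, -2.39025247e-03]), 'qvel': array([ 0.00067996,  0.00156259, -0.00064562,  0.00044035, -0.00040093,
        0.00034898]), 'joint_efforts': array([ 4.12846930e-03, -6.05237317e+01, -3.42062831e+01,  4.48622186e-04,
        9.34349344e-03, -4.76021057e-06]), 'eef_pos': array([ 159.82669762, -603.73944886,  244.57081309]), 'tcp_rot': array([-3.14022745e+00, -1.82631886e-05,  2.58765424e-01]), 'contact_force': array([ 0.21661324,  0.97329796, -0.34097453]), 'wrist_torque': array([-0.04116235, -0.04665057,  0.01444345]), 'grasp_force': 0.0, 'opening': 1.0017431393531893}
scene [[519.4350413    0.         276.05472405]
 [  0.         519.4350413  195.31330112]
 [  0.           0.           1.        ]] [[ 4.990000e-01  5.340000e-01 -6.820000e-01  1.523915e+03]
 [ 8.660000e-01 -2.860000e-01  4.090000e-01 -6.154820e+02]
 [ 2.300000e-02 -7.950000e-01 -6.060000e-01  9.897640e+02]
 [ 0.000000e+00  0.000000e+00  0.000000e+00  1.000000e+00]]
top [[466.94585457   0.         281.60567348]
 [  0.         466.94585457 224.23187229]
 [  0.           0.           1.        ]] [[-1.000000e-02 -9.940000e-01  1.100000e-01  3.571220e+02]
 [-1.000000e+00  1.200000e-02  1.700000e-02 -3.867000e+00]
 [-1.800000e-02 -1.100000e-01 -9.940000e-01  1.164398e+03]
 [ 0.000000e+00  0.000000e+00  0.000000e+00  1.000000e+00]]
```

View pics/scene.png

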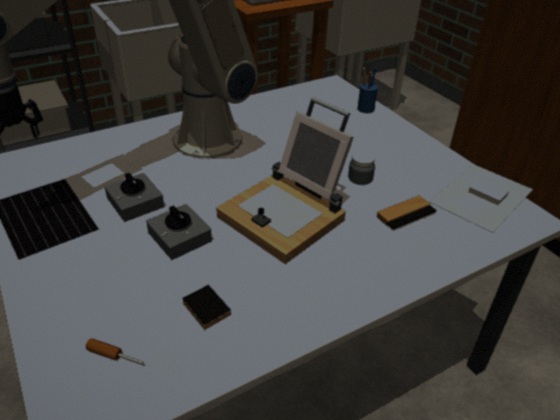

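View pics/top.png

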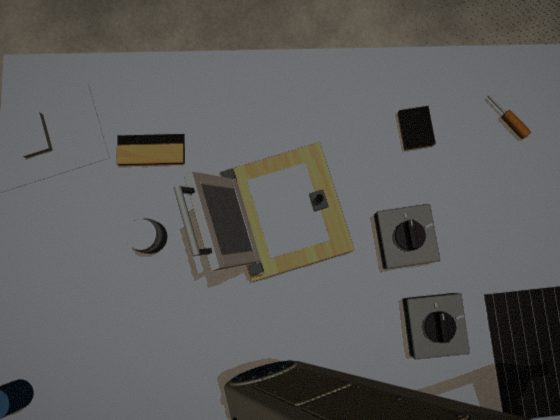

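The scene shows a printing table with the screen leaning towards the tub (top view: bar about (180,187)-(200,252), board at about (293,210), stop foot at (318,200)). There are two control boxes, at top-view (407,236) and (438,326). The upper one is farther from the base.

```bash
cat > h.py <<'E'
import numpy as np,cv2
def load(n):
    z=np.load(n+".npz"); return z["p"],z["d"],z["K"],z["T"]
def pts(d,K,T,uv):
    uv=np.atleast_2d(uv); o=[]
    for u,v in uv:
        z=float(d[int(round(v)),int(round(u))]); o.append(T[:3,:3]@np.array([(u-K[0,2])/K[0,0]*z,(v-K[1,2])/K[1,1]*z,z])+T[:3,3])
    return np.array(o)
def cloud(d,K,T):
    v,u=np.indices(d.shape); P=np.stack([(u-K[0,2])/K[0,0]*d,(v-K[1,2])/K[1,1]*d,d],-1)
    return P@T[:3,:3].T+T[:3,3]
def onplane(K,T,uv,h):
    uv=np.atleast_2d(uv); R=np.c_[(uv[:,0]-K[0,2])/K[0,0],(uv[:,1]-K[1,2])/K[1,1],np.ones(len(uv))]@T[:3,:3].T
    return T[:3,3]+R*((h-T[2,3])/R[:,2])[:,None]
E
python3 - <<'E'
from h import *
p,d,K,T=load("top")
a=cv2.resize(p[160:290,160:360],None,fx=4,fy=4,interpolation=cv2.INTER_CUBIC)
b=cv2.resize(p[195:280,365:450],(520,520),interpolation=cv2.INTER_CUBIC)
cv2.imwrite("pics/topA.png",cv2.convertScaleAbs(a,alpha=1.5)[:,:,::-1])
cv2.imwrite("pics/topB.png",cv2.convertScaleAbs(b,alpha=1.5)[:,:,::-1])
C=cloud(d,K,T)
np.set_printoptions(precision=1,suppress=True)
# board: z 35..45 
sub=np.zeros(d.shape,bool); sub[130:300,225:365]=1
m=((C[...,2]>33)&(C[...,2]<47)&sub)
print("board",cv2.minAreaRect(C[m][:,:2].astype(np.float32)), np.median(C[m][:,2]))
sub[:]=0; sub[195:280,365:450]=1
m=((C[...,2]>43)&(C[...,2]<56)&sub)
print("box",cv2.minAreaRect(C[m][:,:2].astype(np.float32)),np.median(C[m][:,2]))
m=(C[...,2]>72)&sub; print("grip",cv2.minAreaRect(C[m][:,:2].astype(np.float32)),m.sum(),np.percentile(C[m][:,2],[5,50,95]))
m=(C[...,2]>58)&sub; print("disc",cv2.minEnclosingCircle(C[m][:,:2].astype(np.float32)))
sub[:]=0; sub[165:290,165:270]=1
print("high",C[sub][:,2].max())
for u,v in [(180,187),(185,205),(190,222),(195,240),(200,252),(318,200)]: print(u,v,pts(d,K,T,(u,v)))
E
```

```text
board ((514.8690795898438, 4.707855224609375), (280.9032897949219, 259.6502685546875), 16.251815795898438) 41.616770107306934
box ((448.9988708496094, -285.8529052734375), (139.9932098388672, 131.14366149902344), 7.828983306884766) 51.362531184440854
grip ((395.5237731933594, -167.1444854736328), (65.768310546875, 328.955322265625), 24.54096794128418) 350 [  72.5   94.1 1164.4]
disc ((416.33624267578125, -172.85696411132812), 179.06427001953125)
high 1164.3984923854523
180 187 [[524.2 200.  306.4]]
185 205 [[489.7 189.8 308.2]]
190 222 [[458.2 180.9 304.4]]
195 240 [[424.1 170.1 309.7]]
200 252 [[402.5 162.6 299.7]]
318 200 [[531.9 -71.3  87.1]]
```

View pics/topA.png

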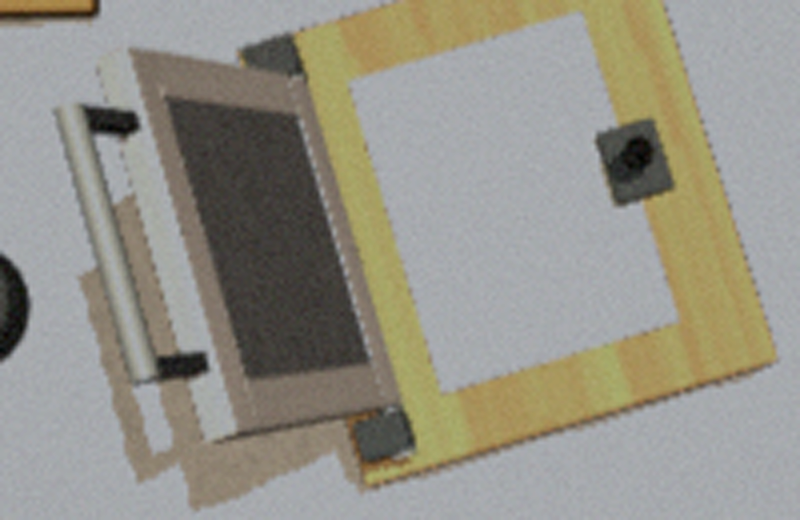

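View pics/topB.png

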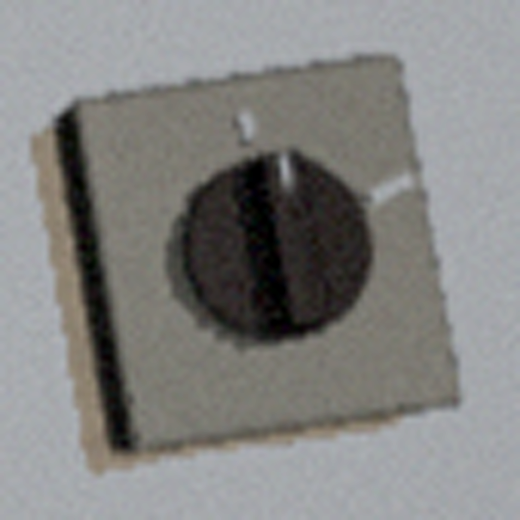

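Top crops: the bar's axis runs from (75,105) to (145,375) in crop A, with the stop post at (632,155). In crop B the selector's centre is at about (272,245), the short mark at (245,125), the long mark at (390,188) and the pointer at (287,170). Board yaw is 16.25°, so I predict the bar at about (461.5, 187.8, 302.6), which matches the depth reading. I'll go above it.

Request:
step_arm:
  plan: "0 0 0 10 30 40 0; 0 0 0.5 30 75 75 0; 0 0 1 48 120 105 0; 0 0 1.4 64 165 130 0; 0 0 1.4 80 210 150 0; 0 0 1.4 96 255 165 0; 0 0 1.4 113 300 180 0; 0 0 1.4 130 345 190 0"

```text
clock: 0.9
eef_pos: [282.1, -278.6, 430.6]
tcp_rot: [3.141, -0.001, 0.282]
contact_force: [1.7, 0.1, 0.1]
opening: 1.002
grasp_force: 0.0
```

Request:
step_arm:
  plan: "0 0 0 18 47 2 0; 0 0 0 36 94 4 0; 0 0 0 54 141 6 0; 0 0 0 71 188 6 0; 0 0 0 89 235 6 0; 0 0 0 107 280 6 0; 0 0 0 124 325 6 0; 0 0 0 142 370 6 0"

```text
clock: 1.7
eef_pos: [424.0, 91.9, 435.7]
tcp_rot: [3.141, -0.0, 0.284]
contact_force: [0.7, -1.6, 0.4]
opening: 0.995
grasp_force: 0.0
```

Request:
step_arm:
  plan: "0 0 0 15 37 0 0; 0 0 0 29 72 0 0; 0 0 0 29 74 0 0; 0 0 0 29 74 0 0"

```text
clock: 2.1
eef_pos: [452.8, 164.3, 435.0]
tcp_rot: [3.141, 0.002, 0.285]
contact_force: [-0.8, -0.5, -0.4]
opening: 1.002
grasp_force: 0.0
```

Run:
```python
from rig import r
from h import *
np.set_printoptions(precision=2,suppress=True)
s=r.sense();print(s["clock"],s["eef_pos"],s["tcp_rot"],s["qpos"],s["contact_force"])
c=r.get_calibration("wrist");p,d=r.grab_frame("wrist")
np.savez("w1.npz",p=p,d=d,K=c["K"],T=c["world_from_camera"]);print(np.array(c["world_from_camera"]))
cv2.imwrite("pics/w1.png",cv2.convertScaleAbs(p,alpha=1.4)[:,:,::-1])
C=cloud(d,c["K"],c["world_from_camera"])
m=(C[...,2]>285)&(C[...,2]<320)&(d>50)&(abs(C[...,0]-461)<120)&(abs(C[...,1]-187)<60)
print(m.sum(),cv2.minAreaRect(C[m][:,:2].astype(np.float32)),np.percentile(C[m][:,2],[5,50,98]),C[m].mean(0))
p,d,K,T=load("top");C=cloud(d,K,T);Q=C[192:210,308:330].reshape(-1,3);print("post",np.sort(Q[:,2])[::-20][:12],Q[Q[:,2]>75].mean(0),(Q[:,2]>75).sum())
```

```text
2.1 [452.75 164.29 435.01] [3.14 0.   0.29] [ 0.35 -0.01  1.66 -0.    1.49  1.63] [-0.81 -0.45 -0.43]
[[  0.28  -0.91  -0.31 532.72]
 [ -0.96  -0.27  -0.09 187.16]
 [  0.     0.32  -0.95 562.97]
 [  0.     0.     0.     1.  ]]
2413 ((463.7613220214844, 185.4366455078125), (133.81182861328125, 19.12652587890625), 16.170656204223633) [295.58 307.82 309.95] [468.91 188.61 306.59]
post [1164.4    86.56   83.78   56.57   55.75   55.13   54.2    53.6    53.25
   52.81   52.18   51.28] [523.77 -68.65 164.95] 54
```

View pics/w1.png

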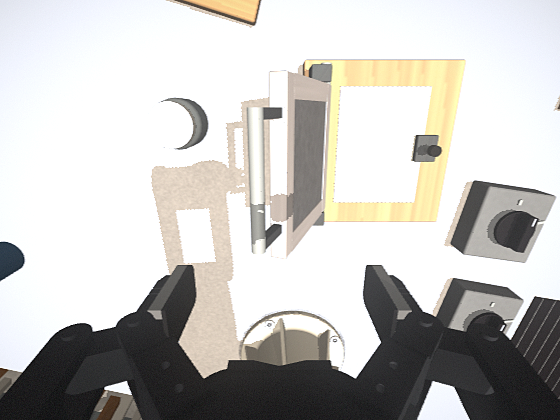

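The wrist view shows the bar from (256,105) to (258,255), free between its holders. It measures at about (462.5, 187.5), with its top at 310 as predicted. I'll descend and close.

Request:
step_arm:
  plan: "0 0 0 9.5 23 -20 0; 0 0 0 9.5 23 -60 0; 0 0 0 9.5 23 -100 0; 0 0 0 9.5 23 -125 0; 0 0 0 9.5 23 -137 0; 0 0 0 9.5 23 -137 120; 0 0 0 9.5 23 -137 150; 0 0 0 9.5 23 -137 170"
  force: 30

```text
clock: 2.95
eef_pos: [463.4, 186.8, 300.5]
tcp_rot: [-3.141, -0.003, 0.283]
contact_force: [0.6, 0.1, 0.6]
opening: 0.515
grasp_force: 0.0
```

Request:
step_arm:
  plan: "0 0 0 0 0 0 255; 0 0 0 0 0 0 255; 0 0 0 0 0 0 255; 0 0 0 0 0 0 255; 0 0 0 0 0 0 255"
  force: 30

```text
clock: 3.45
eef_pos: [462.8, 187.3, 299.6]
tcp_rot: [-3.141, -0.001, 0.283]
contact_force: [-1.6, 2.2, 6.5]
opening: 0.144
grasp_force: 29.4
```

```bash
cat > arc.py <<'E'
import numpy as np,sys
def arc(ths):
    t0=ths[0]; a=np.radians(16.2)
    out=[]
    for t in ths[1:]:
        d=245*(np.cos(t)-np.cos(t0)); out.append((round(np.sin(a)*d,1),round(-np.cos(a)*d,1),round(245*(np.sin(t)-np.sin(t0)),1)))
    return out
E
python3 - <<'E'
from arc import *
t=[1.95,1.94]+[1.92-.03*i for i in range(60)]
while len(t)>1:
    print(round(t[0],2),[tuple(map(float,x)) for x in arc(t[:9])]); t=t[8:]
E
```

```text
1.95 [(0.6, -2.2, 0.9), (1.9, -6.6, 2.6), (3.9, -13.3, 5.0), (5.8, -20.0, 7.2), (7.8, -26.8, 9.2), (9.8, -33.6, 11.0), (11.8, -40.5, 12.6), (13.8, -47.5, 13.9)]
1.74 [(2.0, -7.0, 1.1), (4.1, -14.0, 2.0), (6.1, -21.0, 2.7), (8.1, -28.0, 3.2), (10.2, -35.1, 3.5), (12.2, -42.2, 3.5), (14.3, -49.2, 3.3), (16.3, -56.3, 2.9)]
1.5 [(2.0, -7.0, -0.6), (4.1, -14.0, -1.5), (6.1, -21.0, -2.5), (8.1, -28.0, -3.8), (10.1, -34.9, -5.3), (12.1, -41.7, -7.1), (14.1, -48.6, -9.0), (16.1, -55.3, -11.1)]
1.26 [(1.9, -6.7, -2.4), (3.9, -13.3, -4.9), (5.8, -19.8, -7.7), (7.6, -26.3, -10.6), (9.5, -32.7, -13.8), (11.3, -38.9, -17.2), (13.1, -45.1, -20.7), (14.9, -51.2, -24.5)]
1.02 [(1.7, -6.0, -3.9), (3.4, -11.8, -8.1), (5.1, -17.5, -12.4), (6.7, -23.1, -16.9), (8.3, -28.6, -21.5), (9.8, -33.9, -26.3), (11.4, -39.1, -31.3), (12.8, -44.1, -36.5)]
0.78 [(1.4, -4.9, -5.3), (2.8, -9.6, -10.8), (4.1, -14.2, -16.4), (5.4, -18.6, -22.1), (6.6, -22.8, -28.0), (7.8, -26.9, -34.0), (9.0, -30.8, -40.1), (10.0, -34.5, -46.3)]
0.54 [(1.0, -3.5, -6.4), (2.0, -6.9, -12.8), (2.9, -10.1, -19.4), (3.8, -13.0, -26.1), (4.6, -15.8, -32.8), (5.3, -18.4, -39.7), (6.0, -20.8, -46.6), (6.7, -23.0, -53.6)]
0.3 [(0.6, -2.0, -7.1), (1.1, -3.8, -14.2), (1.6, -5.3, -21.3), (1.9, -6.7, -28.5), (2.3, -7.9, -35.8)]
```

Request:
step_arm:
  plan: "0 0 0 0.6 -2.2 0.9 255; 0 0 0 1.9 -6.6 2.6 255; 0 0 0 3.9 -13.3 5 255; 0 0 0 5.8 -20 7.2 255; 0 0 0 7.8 -26.8 9.2 255; 0 0 0 9.8 -33.6 11 255; 0 0 0 11.8 -40.5 12.6 255; 0 0 0 13.8 -47.5 13.9 255"

```text
clock: 4.25
eef_pos: [476.9, 138.7, 313.0]
tcp_rot: [-3.142, -0.001, 0.283]
contact_force: [2.0, 3.2, 4.1]
opening: 0.152
grasp_force: 30.4
```

Request:
step_arm:
  plan: "0 0 0 2 -7 1.1 255; 0 0 0 4.1 -14 2 255; 0 0 0 6.1 -21 2.7 255; 0 0 0 8.1 -28 3.2 255; 0 0 0 10.2 -35.1 3.5 255; 0 0 0 12.2 -42.2 3.5 255; 0 0 0 14.3 -49.2 3.3 255; 0 0 0 16.3 -56.3 2.9 255"

```text
clock: 5.05
eef_pos: [492.9, 82.3, 315.3]
tcp_rot: [3.142, -0.0, 0.283]
contact_force: [5.9, 2.4, -0.1]
opening: 0.149
grasp_force: 30.3
```

Request:
step_arm:
  plan: "0 0 0 2 -7 -0.6 255; 0 0 0 4.1 -14 -1.5 255; 0 0 0 6.1 -21 -2.5 255; 0 0 0 8.1 -28 -3.8 255; 0 0 0 10.1 -34.9 -5.3 255; 0 0 0 12.1 -41.7 -7.1 255; 0 0 0 14.1 -48.6 -9 255; 0 0 0 16.1 -55.3 -11.1 255"

```text
clock: 5.85
eef_pos: [508.6, 27.0, 304.0]
tcp_rot: [-3.141, 0.001, 0.283]
contact_force: [3.3, 1.9, 2.0]
opening: 0.149
grasp_force: 30.5
```

Request:
step_arm:
  plan: "0 0 0 1.9 -6.7 -2.4 255; 0 0 0 3.9 -13.3 -4.9 255; 0 0 0 5.8 -19.8 -7.7 255; 0 0 0 7.6 -26.3 -10.6 255; 0 0 0 9.5 -32.7 -13.8 255; 0 0 0 11.3 -38.9 -17.2 255; 0 0 0 13.1 -45.1 -20.7 255; 0 0 0 14.9 -51.2 -24.5 255"

```text
clock: 6.65
eef_pos: [523.5, -24.2, 279.5]
tcp_rot: [3.142, 0.001, 0.283]
contact_force: [-0.6, -0.4, 1.3]
opening: 0.152
grasp_force: 29.7
```

Request:
step_arm:
  plan: "0 0 0 1.7 -6 -3.9 255; 0 0 0 3.4 -11.8 -8.1 255; 0 0 0 5.1 -17.5 -12.4 255; 0 0 0 6.7 -23.1 -16.9 255; 0 0 0 8.3 -28.6 -21.5 255; 0 0 0 9.8 -33.9 -26.3 255; 0 0 0 11.4 -39.1 -31.3 255; 0 0 0 12.8 -44.1 -36.5 255"

```text
clock: 7.45
eef_pos: [536.4, -68.2, 242.9]
tcp_rot: [3.142, 0.0, 0.283]
contact_force: [-1.0, 0.2, -0.6]
opening: 0.149
grasp_force: 29.4
```

Request:
step_arm:
  plan: "0 0 0 1.4 -4.9 -5.3 255; 0 0 0 2.8 -9.6 -10.8 255; 0 0 0 4.1 -14.2 -16.4 255; 0 0 0 5.4 -18.6 -22.1 255; 0 0 0 6.6 -22.8 -28 255; 0 0 0 7.8 -26.9 -34 255; 0 0 0 9 -30.8 -40.1 255; 0 0 0 10 -34.5 -46.3 255"

```text
clock: 8.25
eef_pos: [546.5, -102.5, 196.6]
tcp_rot: [-3.142, 0.0, 0.283]
contact_force: [-0.7, 1.2, -1.0]
opening: 0.153
grasp_force: 29.2
```

Run:
```python
from arc import *
t=[0.54-.02*i for i in range(30)]
while len(t)>1:
    print(round(t[0],2),[tuple(map(float,x)) for x in arc(t[:9])]); t=t[8:]
print([(x,[tuple(map(float,y)) for y in arc([.22-.005*i for i in range(9)])]) for x in [.22]])
```

```text
0.54 [(0.7, -2.4, -4.2), (1.4, -4.7, -8.5), (2.0, -6.9, -12.8), (2.6, -9.0, -17.2), (3.2, -11.1, -21.6), (3.8, -13.0, -26.1), (4.3, -14.9, -30.6), (4.9, -16.7, -35.1)]
0.38 [(0.5, -1.7, -4.6), (1.0, -3.3, -9.2), (1.4, -4.8, -13.8), (1.8, -6.3, -18.5), (2.2, -7.6, -23.2), (2.6, -8.9, -27.9), (2.9, -10.0, -32.6), (3.2, -11.1, -37.4)]
0.22 [(0.3, -1.0, -4.8), (0.5, -1.9, -9.6), (0.8, -2.7, -14.4), (1.0, -3.4, -19.3), (1.2, -4.0, -24.1), (1.3, -4.5, -29.0), (1.4, -4.9, -33.9), (1.5, -5.2, -38.8)]
0.06 [(0.1, -0.2, -4.9), (0.1, -0.4, -9.8), (0.1, -0.4, -14.7), (0.1, -0.4, -19.6), (0.1, -0.2, -24.5)]
[(0.22, [(0.1, -0.3, -1.2), (0.1, -0.5, -2.4), (0.2, -0.7, -3.6), (0.3, -1.0, -4.8), (0.4, -1.2, -6.0), (0.4, -1.4, -7.2), (0.5, -1.7, -8.4), (0.5, -1.9, -9.6)])]
```

Request:
step_arm:
  plan: "0 0 0 0.7 -2.4 -4.2 255; 0 0 0 1.4 -4.7 -8.5 255; 0 0 0 2 -6.9 -12.8 255; 0 0 0 2.6 -9 -17.2 255; 0 0 0 3.2 -11.1 -21.6 255; 0 0 0 3.8 -13 -26.1 255; 0 0 0 4.3 -14.9 -30.6 255; 0 0 0 4.9 -16.7 -35.1 255"

```text
clock: 9.05
eef_pos: [551.4, -118.9, 161.6]
tcp_rot: [-3.141, -0.0, 0.283]
contact_force: [-0.9, -0.8, -1.0]
opening: 0.152
grasp_force: 29.2
```

Request:
step_arm:
  plan: "0 0 0 0.5 -1.7 -4.6 255; 0 0 0 1 -3.3 -9.2 255; 0 0 0 1.4 -4.8 -13.8 255; 0 0 0 1.8 -6.3 -18.5 255; 0 0 0 2.2 -7.6 -23.2 255; 0 0 0 2.5 -8.6 -26.5 255; 0 0 0 2.7 -9.3 -29 255; 0 0 0 2.8 -9.7 -31 255"

```text
clock: 9.85
eef_pos: [554.0, -128.1, 130.5]
tcp_rot: [-3.141, 0.0, 0.283]
contact_force: [-0.1, 6.3, -1.3]
opening: 0.151
grasp_force: 29.3
```

Run:
```python
from rig import r
from h import *
p,d=r.grab_frame("scene"); c=r.get_calibration("scene")
cv2.imwrite("pics/s2.png",cv2.convertScaleAbs(cv2.resize(p[150:290,180:380],None,fx=4,fy=4,interpolation=cv2.INTER_CUBIC),alpha=2)[:,:,::-1])
for i in range(3):
    print(r.sense()["contact_force"],r.sense()["eef_pos"]); r.grab_frame("wrist")
```

```text
[ 0.94513834  5.5780234  -4.18306491] [ 553.98300759 -128.20277996  130.31144232]
[ 0.76819959  5.27177648 -2.98724081] [ 553.96180459 -128.18112902  130.41064514]
[-0.00564323  5.63291543 -4.60207471] [ 553.99221195 -128.17381806  130.52215974]
```

View pics/s2.png

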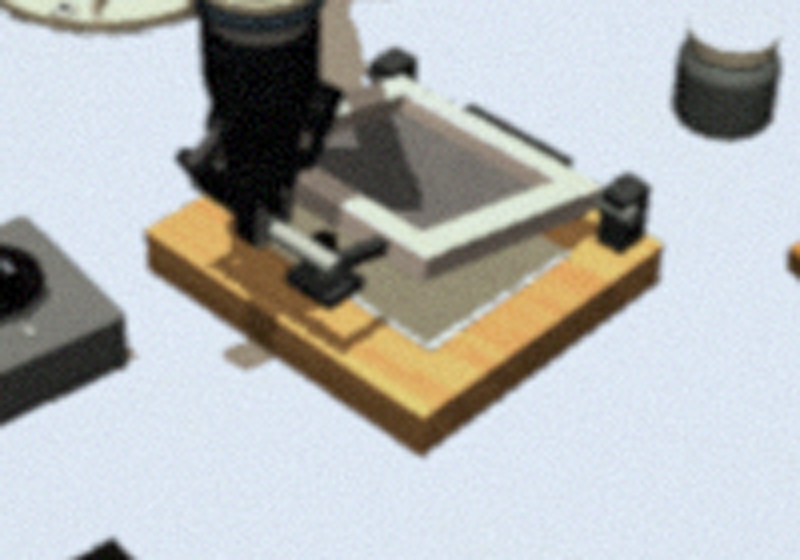

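The frame is held with about 4 N of load, the screen is near 0.24 rad, and the post is under its free edge at (325,250). I'll lower more slowly from here.

Request:
step_arm:
  plan: "0 0 0 0.1 -0.4 -2.5 255; 0 0 0 0.3 -0.9 -5 255; 0 0 0 0.4 -1.3 -7.5 255; 0 0 0 0.5 -1.7 -10 255; 0 0 0 0.6 -2.1 -12.5 255; 0 0 0 0.7 -2.4 -15 255; 0 0 0 0.8 -2.7 -17 255; 0 0 0 0.9 -3 -19 255"

```text
clock: 10.85
eef_pos: [555.0, -131.5, 111.8]
tcp_rot: [-3.141, 0.0, 0.283]
contact_force: [-0.4, 5.9, -2.3]
opening: 0.147
grasp_force: 29.2
```

Request:
step_arm:
  plan: "0 0 0 0 0 -1 255; 0 0 0 0.1 -0.2 -2 255; 0 0 0 0.1 -0.3 -3 255; 0 0 0 0.1 -0.4 -4 255; 0 0 0 0.1 -0.4 -4 255; 0 0 0 0.1 -0.4 -4 255"

```text
clock: 11.45
eef_pos: [555.1, -132.0, 108.0]
tcp_rot: [3.142, -0.0, 0.283]
contact_force: [0.1, 4.5, -1.9]
opening: 0.148
grasp_force: 29.2
```

Request:
step_arm:
  plan: "0 0 0 0 0 -1 255; 0 0 0 0.1 -0.2 -2 255; 0 0 0 0.1 -0.3 -3 255; 0 0 0 0.1 -0.4 -4 255; 0 0 0 0.1 -0.4 -4 255; 0 0 0 0.1 -0.4 -4 255"

```text
clock: 12.05
eef_pos: [555.3, -132.4, 104.0]
tcp_rot: [3.141, -0.0, 0.283]
contact_force: [0.7, 3.3, -2.1]
opening: 0.152
grasp_force: 29.3
```

Request:
step_arm:
  plan: "0 0 0 0 -0.1 -0.5 255; 0 0 0 0 -0.1 -1 255; 0 0 0 0 -0.2 -1.5 255; 0 0 0 0.1 -0.2 -2 255; 0 0 0 0.1 -0.2 -2 255; 0 0 0 0.1 -0.2 -2 255"

```text
clock: 12.65
eef_pos: [555.4, -132.6, 103.1]
tcp_rot: [3.141, -0.0, 0.283]
contact_force: [-4.9, 4.9, 12.0]
opening: 0.145
grasp_force: 30.8
```

Contact with the stop at TCP z of about 103.5. I'll back off the load at once.

Request:
step_arm:
  plan: "0 0 0 0 0 1.2 255; 0 0 0 0 0 1.2 255; 0 0 0 0 0 1.2 255"

```text
clock: 12.95
eef_pos: [555.4, -132.5, 103.4]
tcp_rot: [3.142, -0.0, 0.283]
contact_force: [-2.6, 4.5, 3.1]
opening: 0.148
grasp_force: 30.0
```

Run:
```python
from rig import r
import numpy as np
F=[];Z=[]
for i in range(4):
    s=r.sense();F.append(s["contact_force"]);Z.append(s["eef_pos"]); r.grab_frame("top")
print(np.round(F,1),np.mean(Z,0))
```

```text
[[-2.6  4.5  3.1]
 [-2.5  4.9  4.2]
 [-1.7  4.2  4.1]
 [-2.7  4.7  4.9]] [ 555.35328291 -132.54918063  103.40944993]
```

Request:
step_arm:
  plan: "0 0 0 0 0 0.3 255; 0 0 0 0 0 0.3 255; 0 0 0 0 0 0.3 205; 0 0 0 0 0 0.3 190; 0 0 0 0 0 0.3 170; 0 0 0 0 0 0.3 155; 0 0 0 0 0 0.3 155"

```text
clock: 13.85
eef_pos: [555.4, -132.7, 103.5]
tcp_rot: [3.141, -0.0, 0.283]
contact_force: [0.4, -0.4, -0.0]
opening: 0.388
grasp_force: 0.0
```

Run:
```python
from rig import r
from h import *
s=r.sense();print(s["clock"],s["contact_force"],s["opening"],s["eef_pos"],s["qpos"])
c=r.get_calibration("wrist");p,d=r.grab_frame("wrist")
np.savez("w2.npz",p=p,d=d,K=c["K"],T=c["world_from_camera"])
cv2.imwrite("pics/w2.png",cv2.convertScaleAbs(p,alpha=1.3)[:,:,::-1])
```

```text
13.85 [ 0.38518059 -0.40610546 -0.0175592 ] 0.3880314884739539 [ 555.39161135 -132.74973324  103.52018924] [-2.37154530e-01  4.43244756e-01  1.86289688e+00 -2.11985709e-04
  8.35257761e-01  1.05056008e+00]
```

View pics/w2.png

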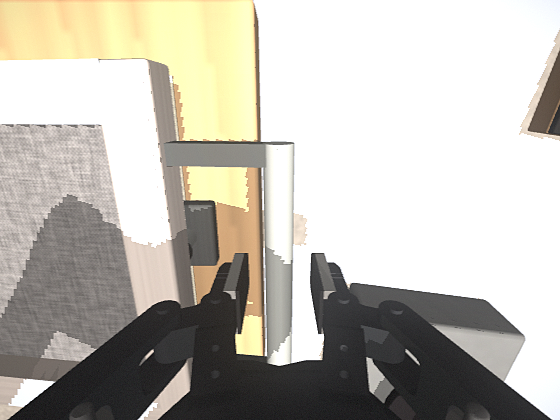

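The jaws are open around the bar at (280,255), touching nothing, and the frame rests on its stop. I'll rise and go above the farther control box.

Request:
step_arm:
  plan: "0 0 0 0 0 10 155; 0 0 0 0 0 30 155; 0 0 0 0 0 65 155; 0 0 0 0 0 105 100; 0 0 0 -20 -30 140 0; 0 0 0 -45 -65 150 0; 0 0 0 -75 -105 150 0; 0 0 0 -105 -145 150 0"

```text
clock: 14.7
eef_pos: [449.6, -278.8, 255.2]
tcp_rot: [3.14, -0.002, 0.284]
contact_force: [0.6, -1.2, -0.6]
opening: 1.004
grasp_force: 0.0
```

Request:
step_arm:
  plan: "0 0 0 -2 -8 -2 0; 0 0 0 -2 -8 -2 0; 0 0 0 -2 -8 -2 0"

```text
clock: 15.0
eef_pos: [448.7, -285.2, 251.9]
tcp_rot: [-3.141, -0.001, 0.283]
contact_force: [-0.2, 0.5, -0.0]
opening: 1.0
grasp_force: 0.0
```

Run:
```python
from rig import r
from h import *
np.set_printoptions(precision=1,suppress=True)
s=r.sense();print(s["clock"],s["eef_pos"],s["tcp_rot"],s["qpos"])
c=r.get_calibration("wrist");p,d=r.grab_frame("wrist")
K,T=c["K"],c["world_from_camera"];np.savez("w3.npz",p=p,d=d,K=K,T=T)
cv2.imwrite("pics/w3.png",cv2.convertScaleAbs(p,alpha=1.3)[:,:,::-1])
C=cloud(d,K,T); near=(np.hypot(C[...,0]-447,C[...,1]+286)<60)&(d>60)
print(np.histogram(C[near][:,2],bins=range(30,120,3)))
m=near&(C[...,2]>77)&(C[...,2]<110); print("grip",cv2.minAreaRect(C[m][:,:2].astype(np.float32)),m.sum(),np.percentile(C[m][:,2],[5,50,95]))
pt,dt=r.grab_frame("top");ct=r.get_calibration("top");C=cloud(dt,ct["K"],ct["world_from_camera"])
Rm=(abs(C[...,0]-555)<60)&(abs(C[...,1]+134)<40)&(C[...,2]>95)&(C[...,2]<130); print("bar z top",np.percentile(C[Rm][:,2],[50,90]))
```

```text
15.0 [ 448.7 -285.2  251.9] [-3.1 -0.   0.3] [-0.6  0.2  1.8  0.   1.1  0.7]
(array([   0,    0,    0,    0,    0,  101, 4663,  161,    4,    0,   13,
         94, 2148,   29,   12,    9,    6,   14,    7,   11,  282,  710,
          0,    0,    0,    0,    0,    0,    0]), array([ 30,  33,  36,  39,  42,  45,  48,  51,  54,  57,  60,  63,  66,
        69,  72,  75,  78,  81,  84,  87,  90,  93,  96,  99, 102, 105,
       108, 111, 114, 117]))
grip ((451.9691162109375, -286.2965393066406), (66.12944030761719, 16.01904296875), 7.784097194671631) 1031 [91.2 93.4 94.6]
bar z top [108.1 111. ]
```

View pics/w3.png

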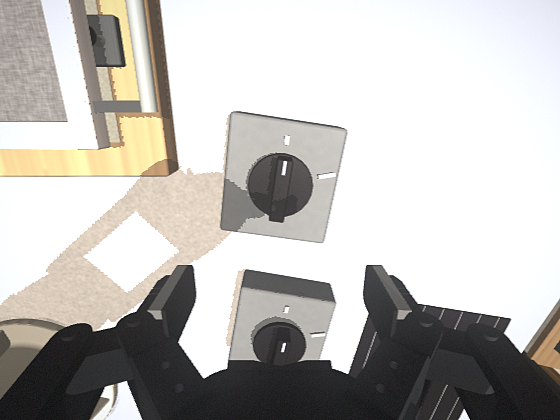

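The selector is at (280,187), its pointer at the short mark (287,140), and the long mark is at (327,176). The grip measures (452.0, -286.3), yaw 7.8°, 66 x 16 mm, with its top at 94 and the disc at 67.5, all matching the given sizes. I'll turn -8.4° and descend to TCP z of about 86.

Request:
step_arm:
  plan: "0 0 -4 3.3 -1.1 -30 0; 0 0 -8.4 3.3 -1.1 -75 0; 0 0 -8.4 3.3 -1.1 -115 0; 0 0 -8.4 3.3 -1.1 -145 0; 0 0 -8.4 3.3 -1.1 -160 0; 0 0 -8.4 3.3 -1.1 -165 0; 0 0 -8.4 3.3 -1.1 -165 100; 0 0 -8.4 3.3 -1.1 -165 170"
  force: 60

```text
clock: 15.9
eef_pos: [452.6, -286.6, 87.4]
tcp_rot: [3.141, -0.001, 0.137]
contact_force: [0.4, 0.1, 1.0]
opening: 0.686
grasp_force: 0.0
```

Request:
step_arm:
  plan: "0 0 0 0 0 0 255; 0 0 0 0 0 0 255; 0 0 0 0 0 0 255; 0 0 0 0 0 0 255"
  force: 60

```text
clock: 16.3
eef_pos: [451.8, -286.0, 87.1]
tcp_rot: [-3.141, -0.001, 0.136]
contact_force: [0.9, 6.4, 3.7]
opening: 0.171
grasp_force: 62.9
```

Request:
step_arm:
  plan: "0 0 0 0 0 -2 255; 0 0 0 0 0 -4 255; 0 0 0 0 0 -6 255; 0 0 0 0 0 -7 255; 0 0 0 0 0 -7.5 255; 0 0 0 0 0 -7.5 255"

```text
clock: 16.9
eef_pos: [451.9, -286.0, 79.9]
tcp_rot: [-3.141, -0.001, 0.136]
contact_force: [-0.1, 7.0, 8.7]
opening: 0.171
grasp_force: 63.7
```

Pushed in about 7 mm. Now turning clockwise.

Request:
step_arm:
  plan: "0 0 -4 0 0 0 255; 0 0 -10 0 0 0 255; 0 0 -16 0 0 0 255; 0 0 -22 0 0 0 255; 0 0 -28 0 0 0 255; 0 0 -34 0 0 0 255; 0 0 -40 0 0 0 255; 0 0 -40 0 0 0 255"

```text
clock: 17.7
eef_pos: [451.5, -286.9, 80.0]
tcp_rot: [3.141, -0.0, -0.565]
contact_force: [-2.2, 1.1, 8.9]
opening: 0.173
grasp_force: 63.6
```

Request:
step_arm:
  plan: "0 0 -6 0 0 0 255; 0 0 -12 0 0 0 255; 0 0 -18 0 0 0 255; 0 0 -24 0 0 0 255; 0 0 -29 0 0 0 255; 0 0 -32 0 0 0 255; 0 0 -32 0 0 0 255; 0 0 -32 0 0 0 255"

```text
clock: 18.5
eef_pos: [450.8, -287.3, 79.9]
tcp_rot: [3.14, -0.0, -1.12]
contact_force: [-6.4, -2.8, 9.2]
opening: 0.169
grasp_force: 63.6
```

Run:
```python
from rig import r
s=r.sense();print(s["contact_force"],s["wrist_torque"],s["tcp_rot"],s["eef_pos"])
```

```text
[-6.37829799 -2.80418159  9.15713447] [-0.60475261  1.3601117  -0.02829365] [ 3.14019114e+00 -2.87791099e-04 -1.11977188e+00] [ 450.79442794 -287.33553693   79.87289185]
```

Request:
step_arm:
  plan: "0 0 0 0 0 2 255; 0 0 0 0 0 4 255; 0 0 0 0 0 6 255; 0 0 0 0 0 7 255; 0 0 0 0 0 7 255"

```text
clock: 19.0
eef_pos: [450.8, -287.4, 86.7]
tcp_rot: [3.14, -0.0, -1.12]
contact_force: [-5.1, -3.9, 5.9]
opening: 0.174
grasp_force: 63.1
```

Request:
step_arm:
  plan: "0 0 0 0 0 0.5 200; 0 0 0 0 0 0.5 150; 0 0 0 0 0 0.5 80; 0 0 0 0 0 0.5 20; 0 0 0 0 0 5 0; 0 0 0 0 0 30 0; 0 0 0 0 0 70 0; 0 0 0 0 0 110 0"

```text
clock: 19.8
eef_pos: [451.2, -286.3, 197.1]
tcp_rot: [3.141, 0.001, -1.12]
contact_force: [0.5, -0.2, -0.3]
opening: 1.002
grasp_force: 0.0
```

Request:
step_arm:
  plan: "0 0 0 -20 0 30 0; 0 0 0 -20 0 50 0; 0 0 0 -20 0 50 0; 0 0 0 -20 0 50 0"

```text
clock: 20.2
eef_pos: [431.7, -286.7, 246.2]
tcp_rot: [-3.141, -0.001, -1.12]
contact_force: [-0.8, 0.3, -0.8]
opening: 1.002
grasp_force: 0.0
```

Run:
```python
from rig import r
from h import *
s=r.sense();print(s["clock"],s["eef_pos"],s["contact_force"])
def look(n):
    p,d=r.grab_frame(n);c=r.get_calibration(n);C=cloud(d,c["K"],c["world_from_camera"])
    near=(np.hypot(C[...,0]-452,C[...,1]+286)<40)&(d>60); m=near&(C[...,2]>82)&(C[...,2]<105)
    print(n,cv2.minAreaRect(C[m][:,:2].astype(np.float32)) if m.any() else None,m.sum(),np.percentile(C[m][:,2],[5,50,95]) if m.any() else 0)
    dd=near&(C[...,2]>60)&(C[...,2]<75); print("disc",np.median(C[dd][:,2]) if dd.any() else 0); return p,C
p,C=look("wrist"); cv2.imwrite("pics/w4.png",cv2.convertScaleAbs(p,alpha=1.3)[:,:,::-1])
p,C=look("top")
Rm=(abs(C[...,0]-555)<60)&(abs(C[...,1]+134)<40)&(C[...,2]>95)&(C[...,2]<130); print("bar z top",np.percentile(C[Rm][:,2],[50,90]))
```

```text
20.2 [ 431.71972097 -286.68295104  246.23459759] [-0.77451619  0.34089376 -0.81535078]
wrist ((450.2705993652344, -287.0263366699219), (15.345510482788086, 66.02305603027344), 24.431787490844727) 1056 [91.0917528  92.51917135 93.72418371]
disc 66.57930531272183
top ((449.4953308105469, -287.04443359375), (16.04608726501465, 66.4483413696289), 24.636510848999023) 212 [90.53825254 95.15299351 98.4883301 ]
disc 69.28810653619644
bar z top [108.04301832 110.7813875 ]
```

View pics/w4.png

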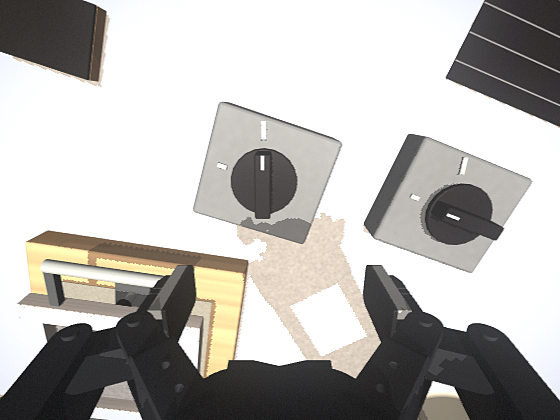

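Run:
```python
from rig import r
from h import *
def meas(d,K,T):
    C=cloud(d,K,T); near=(np.hypot(C[...,0]-451,C[...,1]+287)<38)&(d>60)
    m=near&(C[...,2]>84)&(C[...,2]<105);q=near&(C[...,2]>60)&(C[...,2]<76);b=(np.hypot(C[...,0]-451,C[...,1]+287)<62)&(C[...,2]>44)&(C[...,2]<57)
    print(cv2.minAreaRect(C[m][:,:2].astype(np.float32)),np.median(C[m][:,2]),np.mean(C[q][:,2]),np.mean(C[b][:,2]))
_,d,K,T=load("top");meas(d,K,T)
for n in("top","wrist"):
    c=r.get_calibration(n);p,d=r.grab_frame(n);meas(d,c["K"],c["world_from_camera"])
_,d,K,T=load("w3");meas(d,K,T)
```

```text
((449.9075012207031, -285.81951904296875), (65.86064147949219, 17.36301612854004), 7.984518051147461) 94.90594777627962 69.37025040540375 51.57066253267934
((449.3484191894531, -286.67266845703125), (15.925823211669922, 66.79742431640625), 24.612642288208008) 95.51442485434791 69.34158760111026 51.47625552267675
((450.7645568847656, -287.4084777832031), (15.950946807861328, 66.00492095947266), 24.145801544189453) 93.34377036006006 67.38015159542185 49.54393524481869
((451.9691162109375, -286.2965393066406), (66.12944030761719, 16.01904296875), 7.784097194671631) 93.37961507714286 67.42702071503088 49.54052730759994
```

The grip and disc heights are the same as at the start, so the selector has sprung out. It has turned about 73°, and its pointer is on the long mark. The frame rests on its stop, and the bystanders were not touched.

```bash
python3 -c "
from rig import r
print(r.sign_off())"
```

```text
the job is handed in; nothing more can be done
None
```

The job is handed in: I lowered the screen frame in hand onto its stop (it pressed on the stop with about 12 N for a moment at contact, and I eased that off before letting go), then pushed the farther box's selector in and turned it about 73° clockwise to the long mark, where it sprang out; the tub, lino block and squeegee were left alone, though I made no final camera check of them.

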